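# Put a sample vial in the door rack of a dry cabinet with a roller catch

## Task

Put the sample vial from the bench away in the dry cabinet: pull the cabinet's door wide open through its roller catch, stand the vial upright in the free place of the rack on the inside of the door, and push the door shut again until the catch snaps and it stays shut. Swing the door gently and stop pressing as soon as it is home against its rubber buffer; tip no vial and leave the other things where they stand.

Things in the scene. Friction and masses are not known exactly. Their poses are not given: they have to be found in the camera images.
- dry_cabinet: White desiccator cabinet, fixed, 200 (x) x 190 (y) x 174 mm high. Origin: centre of its underside on the bench; x points from the door side into the cabinet, y left seen from the robot, z up. The door (grey frame, clear window, 198 wide, 16 thick, 10 to 180 mm high) covers the -x side, hinged at its right edge; its free edge swings towards -x, then right.
- door (a joint): Door angle in rad about the hinge line: 0 is shut and caught (home on the buffer); opening grows counter-clockwise seen from above, 1.57 square to the front, 1.9 the stop. Hinge friction 0.06 N m, damped: it stays where it is left. Home is not exact in the cabinet's frame: the catch sits in screw slots, so at 0 the door stands anywhere within 0.05 rad either side of the cabinet's y axis.
- hinge_line (a point): Point on the door's vertical hinge line, 166 mm above the bench, at x = -112, y = -97 mm in the cabinet's frame; its axes are the cabinet's. The door's inner face lies in the plane through this line, the outer face 16 mm in front. At door angle a the door points from here along the cabinet's y axis turned by a (plus up to 0.05 rad either way, see the door).
- pull_nominal (a point): Where the centre of the door's pull is with the door shut, to within 8 mm (fixed to the cabinet, does not move with the door). Pull: level round steel bar 10 mm thick, parallel to the door, 150 mm from the hinge line along it, 50 mm in front of its outer face (66 of its inner), 166 mm above the bench, 64 mm free between its posts. From above one finger fits between bar and door.
- place_nominal (a point): Where the floor centre of the rack's free place is with the door shut, to within 6 mm (fixed to the cabinet). White rack on the door's inner face: floor 92 mm above the bench, 40 mm deep, its middle 23 mm from the inner face, walls 18 mm high. Two places, middles 56 mm (taken by a vial) and 117 mm (free, 59 mm long) from the hinge line along the door. Door top: 88 mm above the floor.
- catch_nominal (a point): Roller catch at the door's top free corner, with the door shut, to within 9 mm (fixed to the cabinet). Two sprung rollers grip the door's ball strike: about 9 N on the pull brings it past them either way; they meet 7 mm before home and draw the door in only over the last 2.5 mm. A rubber buffer (12 N per mm) stops it at home; when shutting it must not take more than 20 N.
- vial_mid (a point): Sample vial to be put away: clear round vial 29 mm in diameter, 61 mm high, yellow cap, about 50 g, standing upright on the bench left of the cabinet. This point is on its axis, 30 mm above its underside; z along its axis.
- rack_vial_mid (a point): A like vial (29 mm in diameter, 61 mm high, yellow cap, pink content) that already stands in the rack's place nearer the hinge, loose; it rides on the door and must stay upright there. Point on its axis, 30 mm above its underside.
- tip_box: Bystander: blue box of pipette tips, 96 x 122 x 93 mm; origin at the centre of its underside.
- amber: Bystander: amber bottle, 60 mm in diameter, 122 mm high; origin at the centre of its underside.
- clear_bottle: Bystander: small clear bottle with a blue cap, 56 mm in diameter, 105 mm high; origin at the centre of its underside.
Mind the look-alikes: they are no part of the job. Leave any turquoise look-alike of the part that bears vial_mid alone.

How it is judged:
By the outcome, as a careful person would: the job done as asked, in the order asked, and still so for the second after the job is handed in, with the robot touching nothing.
It also fails if it takes over 72 s, if anything falls off the work surface, if the arm or the gripper's body presses on something with over 40 N, if the wrist force passes 120 N, or if a joint passes its speed limit or range.

## Robot

A 7-joint arm with a two-finger parallel gripper is mounted at the origin on a cart in front of the work surface, level with it; the furniture and walls round the work are solid. World frame = base frame: x ahead of the robot, y to its left, z up, the work surface at z = 0. Lengths are in m, angles in rad, forces in N, time in s.
With the tool pointing down it reaches from about 0.425 to 0.925 m from the base axis. Payload 6.8 kg.
Tool frame: the origin (TCP) lies midway between the tips of the shut fingers; the grasp point (between the pads) lies 19 mm behind it; z points along the fingers, y is the line along which they close (so a half turn about z gives the same grasp; the last joint's range is limited). The gripper opens to 85 mm and grips with 20 to 120 N. Pads are 22 mm wide; open, the fingers measure 114 mm over their backs; the gripper's body (76 mm by 85 mm) begins 54 mm behind the grasp point. The pads swing forward as they close: fully open they stand 13 mm farther back than shut.
Start: joints at [-1.34, 0.477, 0.022, 1.555, -0.011, 1.109, -0.083], TCP at [0.224, 0.637, 0.231] pointing down, gripper open.
Joint ranges: [-2.96, 2.96], [-0.34, 2.1], [-1.41, 1.46], [0.24, 2.44], [-1.37, 4.51], [0.17, 1.92], [-2.96, 2.96]. Speed limits (rad/s): [2.39, 2.39, 3.14, 3.14, 3.14, 3.14, 3.14].

## Interface

Orientations are given as a unit quaternion [w, x, y, z].
In Python, from station import * gives the robot as it stands.
- The arm moves only by the shell command python3 -m creep 'ROWS' [FORCE]. ROWS is JSON, a list of rows, each a list of 7 numbers: the gripper command: -1 is shut, 1 is fully open, values between are in proportion, then the shift along the world's x, y, z in mm, then the turn, a rotation vector about the world's x, y, z in rad. A call has 1 to 5 rows; each row shifts and turns the commanded pose from where the row before left it; what a row does not reach is not made up. A row lasts 1/8 s, in which the tool goes at most 62.5 mm and 10.7 degrees, less where a joint would pass 70% of its speed; a pose out of reach is approached as far as the arm can. A call is refused whole if a number of a shift passes 62.5 or a number of a turn 0.188, either way. A call with a gripper value outside its range is refused whole. The fingers move at their own pace and stop on an object; FORCE is the grip in N (left out, the last holds). Time passes only in rows, so rows that do not move let the fingers close. It gives the time, the measured TCP pose, the force, the opening and the grip force at its end, in the units of the state.
- get_obs(): the state, without advancing time (a new reading comes with each control period).
- read_camera(name): name is "scene" or "top" or "wrist"; returns (picture, depth): 384x512x3 uint8, red, green, blue; 384x512 float32, m along the optical axis (not along the pixel's ray), 0 where there is no reading.
- camera_params(name): a dict with "intrinsics" (3x3 intrinsics, pixels), "cam_to_world" (4x4, takes a point from camera to world coordinates); the wrist camera has in their place "mount" (4x4, takes a point from camera to tool coordinates, whose origin is the TCP and whose axes are the flange's). Camera axes: x right, y up, looking along -z (the intrinsics and any distortion apply to the point x, -y, -z); pixel columns grow to the right and rows downward; lengths in m; the calibration is good to about 2 mm. A picture is of the moment at which its call begins: read the wrist's pose just before it. camera_params takes no time and is no camera call.
- hand_in(): hands the job in; it is judged then, once.
The state is a dict: "t": time; "q": joint angles; "joint_vel": joint speeds; "joint_torque": joint torques, N m; "eef_pos": TCP position; "tool_rot": TCP orientation; "contact_force": force on the tool from outside, world axes, zero at the start; "torque": the same for the moment, N m; "gripper_width": opening from 0.0 (shut) to 1.0 (fully open); "grasp_force": force on a finger pad.
Only numpy, scipy, OpenCV 4.12 (cv2) and the standard library are available. Lean on these libraries where they do the work, as an engineer would, in place of code of your own. Each camera call takes 0.05 s, during which the arm holds its last target. There are 200 camera calls.

## Working session

There is one attempt and no reset: what is moved stays moved. The work goes in short steps, Python scripts to look and compute and a shell command to move; the robot and the scene stay as the last step left them, time stands still between calls to the robot, and variables do not carry over. Pictures are saved under pics/ and viewed, at most 10 in all, crops included, and the job is handed in when it is done.

```bash
mkdir -p pics; ls
cat > h.py <<'E'
from station import *
import numpy as np, cv2
from scipy.spatial.transform import Rotation as R
def save(n,f):
    o=get_obs(); im,d=read_camera(n); cv2.imwrite(f'pics/{f}.png',im[:,:,::-1]); np.savez(f'pics/{f}.npz',im=im,d=d,p=o['eef_pos'],q=o['tool_rot']); return im,d
def cloud(n,f):
    z=np.load(f'pics/{f}.npz'); im,d=z['im'],z['d']; c=camera_params(n); K=np.array(c['intrinsics'])
    v,u=np.mgrid[:d.shape[0],:d.shape[1]]
    P=np.stack([(u-K[0,2])/K[0,0]*d,-(v-K[1,2])/K[1,1]*d,-d],-1)
    if 'cam_to_world' in c: T=np.array(c['cam_to_world'])
    else:
        W=np.eye(4); q=z['q']; W[:3,:3]=R.from_quat([q[1],q[2],q[3],q[0]]).as_matrix(); W[:3,3]=z['p']; T=W@np.array(c['mount'])
    P=P@T[:3,:3].T+T[:3,3]; P[d==0]=np.nan
    return im,P
E
python3 - <<'E'
from h import *
a,_=save('scene','s0'); b,_=save('top','t0')
for n in('scene','top','wrist'): print(n,{k:(np.round(v,3).tolist() if not isinstance(v,str) else v) for k,v in camera_params(n).items()})
o=get_obs(); print({k:np.round(v,3).tolist() for k,v in o.items()})
E
```

```text
pics
scene {'intrinsics': [[427.319, 0.0, 256.748], [0.0, 427.319, 192.637], [0.0, 0.0, 1.0]], 'cam_to_world': [[0.444, 0.459, -0.77, -0.263], [-0.896, 0.242, -0.372, -0.325], [0.015, 0.855, 0.518, 0.694], [0.0, 0.0, 0.0, 1.0]]}
top {'intrinsics': [[408.567, 0.0, 255.445], [0.0, 408.567, 195.29], [0.0, 0.0, 1.0]], 'cam_to_world': [[0.023, 0.993, -0.118, 0.433], [-1.0, 0.024, 0.005, 0.081], [0.008, 0.117, 0.993, 1.363], [0.0, 0.0, 0.0, 1.0]]}
wrist {'intrinsics': [[310.102, 0.0, 250.388], [0.0, 310.102, 193.176], [0.0, 0.0, 1.0]], 'mount': [[-0.0, 0.946, 0.325, 0.084], [1.0, 0.0, 0.0, -0.0], [-0.0, 0.325, -0.946, -0.143], [0.0, 0.0, 0.0, 1.0]]}
{'t': 0.1, 'q': [-1.34, 0.478, 0.022, 1.556, -0.011, 1.109, -0.083], 'joint_vel': [0.002, -0.002, -0.0, -0.003, -0.001, 0.001, 0.001], 'joint_torque': [0.003, -59.776, 1.613, -28.196, 0.013, 0.005, 0.0], 'eef_pos': [0.224, 0.636, 0.23], 'tool_rot': [-0.0, 0.169, 0.986, -0.001], 'contact_force': [-0.33, -0.114, 0.438], 'torque': [0.001, -0.019, -0.001], 'grasp_force': 0.0, 'gripper_width': 1.0}
```

View pics/s0.png

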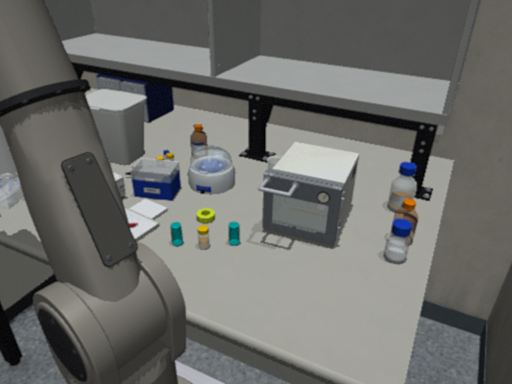

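View pics/t0.png

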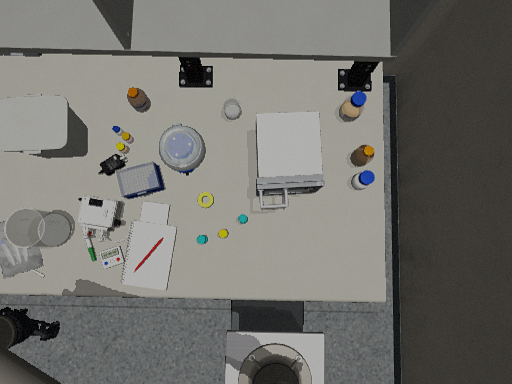

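The scene view shows the cabinet at (310,195), its bar at (280,188), and the yellow-capped vial at (203,238) between two turquoise look-alikes. The top view shows the vial at (223,233), the cabinet roof from (257,113) to (322,178) and the bar at about (272,206).

Run:
```python
from h import *
im,P=cloud('top','t0')
X,Y,Z=P[...,0],P[...,1],P[...,2]
v,u=np.mgrid[:384,:512]
reg=(u>240)&(u<340)&(v>95)&(v<215)
m=reg&(Z>.16)&(Z<.19)&(v<176)
pts=P[m]; print('roof z',np.median(pts[:,2]),m.sum())
r=cv2.minAreaRect((pts[:,:2]*1000).astype(np.float32)); print('roof',r,cv2.boxPoints(r).round(1).tolist())
for row in (198,203,206,208): print(row,[(c,P[row,c].round(3).tolist()) for c in (258,262,272,280,287)])
for row in range(172,196,2): print(row,[P[row,c].round(3).tolist() for c in (265,300,315)])
for n,f,c in (('top','t0',(223,233)),('scene','s0',(203,233))):
    im,P=cloud(n,f); uu,vv=c
    w=np.s_[vv-22:vv+23,uu-9:uu+10]; Q=P[w].reshape(-1,3); I=im[w].reshape(-1,3).astype(int)
    y=(I[:,0]>140)&(I[:,2]<90)&(I[:,0]-I[:,2]>80); q=Q[y]; print(n,y.sum(),np.nanmedian(q,0),np.nanmin(q,0),np.nanmax(q,0))
    k=Q[(Q[:,2]>.05)]; print(len(k),(np.nanmin(k,0)+np.nanmax(k,0))/2, np.nanmin(k,0),np.nanmax(k,0))
# scene bar: points z .158-.175
im,P=cloud('scene','s0')
v,u=np.mgrid[:384,:512]
m=(u>255)&(u<305)&(v>175)&(v<200)&(P[...,2]>.15)&(P[...,2]<.18)
q=P[m]; print('scene bar',len(q)); print(q[::6].round(3).tolist())
m=(u>250)&(u<365)&(v>140)&(v<200)&(abs(P[...,2]-.174)<.012); q=P[m]
r=cv2.minAreaRect((q[:,:2]*1000).astype(np.float32));print(r)
# turquoise
for n,f in(('top','t0'),):
    im,P=cloud(n,f); 
    for c in((202,239),(242,218)): print('turq',P[c[1],c[0]].round(3))
```

```text
roof z 0.17445261042022753 4040
roof ((729.897216796875, -21.074195861816406), (196.98992919921875, 191.2957000732422), 3.46999192237854) [[625.7999877929688, 68.4000015258789], [637.4000244140625, -122.5], [834.0, -110.5999984741211], [822.4000244140625, 80.4000015258789]]
198 [(258, [0.585, 0.065, 0.001]), (262, [0.567, 0.055, 0.171]), (272, [0.586, 0.018, 0.002]), (280, [0.588, -0.009, -0.004]), (287, [0.568, -0.018, 0.173])]
203 [(258, [0.569, 0.065, -0.004]), (262, [0.552, 0.055, 0.169]), (272, [0.57, 0.018, 0.002]), (280, [0.571, -0.009, -0.003]), (287, [0.553, -0.018, 0.174])]
206 [(258, [0.559, 0.065, -0.001]), (262, [0.543, 0.055, 0.171]), (272, [0.544, 0.026, 0.174]), (280, [0.544, 0.002, 0.173]), (287, [0.545, -0.018, 0.171])]
208 [(258, [0.552, 0.064, -0.002]), (262, [0.538, 0.055, 0.166]), (272, [0.553, 0.018, 0.001]), (280, [0.553, -0.009, 0.004]), (287, [0.554, -0.033, 0.002])]
172 [[0.644, 0.048, 0.171], [0.646, -0.055, 0.176], [0.647, -0.1, 0.173]]
174 [[0.637, 0.048, 0.176], [0.64, -0.055, 0.175], [0.641, -0.099, 0.175]]
176 [[0.632, 0.048, 0.174], [0.632, -0.054, 0
[... 3040 characters left out ...]
0.538, 0.035, 0.17], [0.541, 0.02, 0.172], [0.559, -0.016, 0.173], [0.6, -0.016, 0.151], [0.602, -0.031, 0.155], [0.539, 0.038, 0.166], [0.541, 0.023, 0.169], [0.541, 0.007, 0.173], [0.557, -0.017, 0.172], [0.597, -0.023, 0.152], [0.597, -0.038, 0.156], [0.541, 0.02, 0.167], [0.543, 0.005, 0.17], [0.546, -0.009, 0.173], [0.556, -0.02, 0.17], [0.598, -0.036, 0.152], [0.545, 0.014, 0.164], [0.543, -0.002, 0.169], [0.546, -0.016, 0.172], [0.541, 0.004, 0.165], [0.542, -0.011, 0.17], [0.554, -0.021, 0.166], [0.541, -0.014, 0.168], [0.54, -0.017, 0.167]]
((686.2421875, -20.20555877685547), (292.018310546875, 198.90077209472656), 4.028103828430176)
turq [0.444 0.241 0.055]
turq [0.513 0.116 0.058]
```

```bash
C="python3 -m creep"
$C '[[1,35,-50,12,0,0,-0.14],[1,35,-50,12,0,0,-0.14],[1,35,-50,12,0,0,-0.14],[1,35,-50,10,0,0,-0.14],[1,30,-50,0,0,0,-0.14]]'
$C '[[0,25,-50,0,0,0,-0.14],[0,25,-50,0,0,0,-0.14],[0,25,-50,0,0,0,-0.14],[0,20,-50,0,0,0,-0.05],[0,20,-50,0,0,0,0]]'
$C '[[0,15,-50,0,0,0,0],[0,10,-45,0,0,0,0],[0,8,-23,0,0,0,0],[0,0,0,0,0,0,0]]'
python3 - <<'E'
from h import *
im,_=save('wrist','w1'); o=get_obs(); print({k:np.round(v,3).tolist() for k,v in o.items()})
im,P=cloud('wrist','w1'); Z=P[...,2]
m=(abs(Z-.168)<.012)&(P[...,0]<.575)&(P[...,0]>.5)&(abs(P[...,1]-.02)<.06); q=P[m]; print(len(q)); 
if len(q): r=cv2.minAreaRect((q[:,:2]*1000).astype(np.float32)); print(r, np.nanmin(q,0),np.nanmax(q,0))
im,S=cloud('scene','s0'); m=(S[...,2]>.03)&(S[...,2]<.165)&(S[...,0]>.58)&(S[...,0]<.62)&(S[...,1]>-.11)&(S[...,1]<.07); q=S[m]
for _ in range(5):
    c=np.polyfit(q[:,1],q[:,0],1); r=q[:,0]-np.polyval(c,q[:,1]); q=q[abs(r)<2*r.std()]
print('face',c,len(q),r.std())
E
```

```text
t: 0.72
eef_pos: [0.3958, 0.3849, 0.278]
tool_rot: [0.0, 0.499, 0.867, 0.001]
contact_force: [1.4, -0.4, 0.3]
gripper_width: 1.001
grasp_force: 0.0
t: 1.35
eef_pos: [0.5095, 0.1349, 0.2771]
tool_rot: [-0.0, 0.685, 0.729, -0.0]
contact_force: [0.7, 1.3, 0.9]
gripper_width: 0.498
grasp_force: 0.0
t: 1.85
eef_pos: [0.5423, 0.0163, 0.2771]
tool_rot: [0.0, 0.686, 0.727, -0.0]
contact_force: [-0.8, 0.1, 0.6]
gripper_width: 0.501
grasp_force: 0.0
{'t': 1.9, 'q': [-0.609, 0.231, 0.551, 1.848, -0.135, 1.101, 0.051], 'joint_vel': [-0.026, -0.001, -0.029, 0.003, -0.005, 0.002, -0.005], 'joint_torque': [1.59, -37.73, 5.34, -27.843, 0.172, -0.021, 0.099], 'eef_pos': [0.542, 0.018, 0.277], 'tool_rot': [-0.0, 0.685, 0.728, -0.0], 'contact_force': [-0.595, 0.625, -0.225], 'torque': [0.051, 0.013, 0.02], 'grasp_force': 0.0, 'gripper_width': 0.497}
1789
((558.307861328125, 20.479080200195312), (37.799461364746094, 83.7808837890625), 3.1347134113311768) [ 0.53735213 -0.02194094  0.1648454 ] [0.57496865 0.06325474 0.17295311]
face [-0.08456784  0.59927574] 2704 0.0026887401025652386
```

View pics/w1.png

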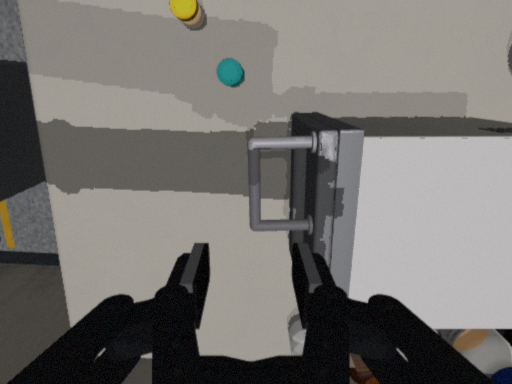

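The wrist view shows the bar running vertically at column 255, between rows 143 and 225, with the open fingers at columns 195 and 310 on either side of it. I can go straight down.

```bash
C="python3 -m creep"
$C '[[0,0,2,-40,0,0,0],[0,0,0,-40,0,0,0],[0,0,0,-30,0,0,0],[0,0,0,-22,0,0,0],[-0.35,0,0,0,0,0,0]]' 20
$C '[[-0.35,0,0,0,0,0,0],[-0.35,-4,0,0,0,0,0],[-0.35,-4,0,0,0,0,0],[-0.35,-3,0,0,0,0,0]]'
```

```text
t: 2.52
eef_pos: [0.5407, 0.0222, 0.1437]
tool_rot: [-0.001, 0.684, 0.729, -0.001]
contact_force: [-0.6, 0.5, 0.6]
gripper_width: 0.329
grasp_force: 0.0
t: 3.02
eef_pos: [0.5345, 0.0204, 0.1467]
tool_rot: [0.003, 0.685, 0.729, 0.003]
contact_force: [9.9, -3.3, -4.0]
gripper_width: 0.325
grasp_force: 4.6
```

Run:
```python
import numpy as np
H=np.array([.622,-.125]);r=np.array([.534,.0205])-H
a=np.r_[0,.03,.06,.1,.15,np.arange(.22,1.76,.08)]
f=lambda t:np.array([[np.cos(t),-np.sin(t)],[np.sin(t),np.cos(t)]])@r
p=None
for i in range(1,len(a)): print(np.round((f(a[i])-f(a[i-1]))*1000,1).tolist(),round(a[i]-a[i-1],3),round(a[i],2))
```

```text
[-4.3, -2.7] 0.03 0.03
[-4.2, -2.8] 0.03 0.06
[-5.5, -4.0] 0.04 0.1
[-6.7, -5.3] 0.05 0.15
[-8.9, -7.9] 0.07 0.22
[-9.4, -9.8] 0.08 0.3
[-8.6, -10.5] 0.08 0.38
[-7.8, -11.2] 0.08 0.46
[-6.8, -11.8] 0.08 0.54
[-5.9, -12.3] 0.08 0.62
[-4.9, -12.7] 0.08 0.7
[-3.8, -13.0] 0.08 0.78
[-2.8, -13.3] 0.08 0.86
[-1.7, -13.5] 0.08 0.94
[-0.6, -13.6] 0.08 1.02
[0.5, -13.6] 0.08 1.1
[1.5, -13.5] 0.08 1.18
[2.6, -13.3] 0.08 1.26
[3.7, -13.1] 0.08 1.34
[4.7, -12.8] 0.08 1.42
[5.7, -12.3] 0.08 1.5
[6.7, -11.8] 0.08 1.58
[7.6, -11.3] 0.08 1.66
[8.5, -10.6] 0.08 1.74
```

```bash
C="python3 -m creep"
$C '[[-0.35,-4.3,-2.7,0,0,0,0.03],[-0.35,-4.2,-2.8,0,0,0,0.03],[-0.35,-5.5,-4,0,0,0,0.04],[-0.35,-6.7,-5.3,0,0,0,0.05],[-0.35,-8.9,-7.9,0,0,0,0.07]]'
$C '[[-0.35,-9.4,-9.8,0,0,0,0.08],[-0.35,-8.6,-10.5,0,0,0,0.08],[-0.35,0,0,0,0,0,0]]'
```

```text
t: 3.65
eef_pos: [0.5019, -0.0022, 0.1457]
tool_rot: [0.001, 0.6, 0.8, 0.0]
contact_force: [1.9, -1.2, -0.4]
gripper_width: 0.325
grasp_force: 1.1
t: 4.03
eef_pos: [0.4826, -0.0231, 0.1454]
tool_rot: [-0.001, 0.536, 0.844, -0.0]
contact_force: [0.2, 0.4, 0.8]
gripper_width: 0.327
grasp_force: 0.0
```

```bash
C="python3 -m creep"
$C '[[-0.35,-7.8,-11.2,0,0,0,0.08],[-0.35,-6.8,-11.8,0,0,0,0.08],[-0.35,-5.9,-12.3,0,0,0,0.08],[-0.35,-4.9,-12.7,0,0,0,0.08],[-0.35,-3.8,-13,0,0,0,0.08]]'
$C '[[-0.35,-2.8,-13.3,0,0,0,0.08],[-0.35,-1.7,-13.5,0,0,0,0.08],[-0.35,-0.6,-13.6,0,0,0,0.08],[-0.35,0.5,-13.6,0,0,0,0.08],[-0.35,1.5,-13.5,0,0,0,0.08]]'
python3 -c "
from h import *
o=get_obs();print(o['q'],o['contact_force'])"
```

```text
t: 4.65
eef_pos: [0.4548, -0.0827, 0.1454]
tool_rot: [0.0, 0.355, 0.935, 0.0]
contact_force: [2.4, 0.9, 0.5]
gripper_width: 0.323
grasp_force: 1.0
t: 5.28
eef_pos: [0.4516, -0.1501, 0.1453]
tool_rot: [-0.0, 0.163, 0.987, 0.001]
contact_force: [0.5, 1.3, 1.5]
gripper_width: 0.324
grasp_force: 0.9
[-0.09307778  0.2703389   0.33185475  2.12052098 -0.12680436  0.76953554
  1.56306096] [0.53535905 1.26810047 1.54293802]
```

```bash
C="python3 -m creep"
$C '[[-0.35,2.6,-13.3,0,0,0,0.08],[-0.35,3.7,-13.1,0,0,0,0.08],[-0.35,4.7,-12.8,0,0,0,0.08],[-0.35,5.7,-12.3,0,0,0,0.08],[-0.35,6.7,-11.8,0,0,0,0.08]]'
$C '[[-0.35,7.6,-11.3,0,0,0,0.08],[-0.35,4.2,-5.5,0,0,0,0.04],[-0.35,0,0,0,0,0,0]]'
python3 - <<'E'
from h import *
o=get_obs();print(o['q']); save('top','t1')
im,P=cloud('top','t1'); m=(P[...,2]>.15)&(P[...,2]<.19)&(P[...,0]>.38)&(P[...,0]<.62)&(P[...,1]>-.3)&(P[...,1]<-.08)
print(m.sum(),np.nanmin(P[m],0),np.nanmax(P[m],0))
cv2.imwrite('pics/t1c.png',cv2.resize(im[120:300,200:420,::-1],None,fx=3.2,fy=3.2))
E
```

```text
t: 5.9
eef_pos: [0.4747, -0.2133, 0.145]
tool_rot: [-0.001, -0.037, 0.999, 0.001]
contact_force: [-0.3, 1.1, 0.9]
gripper_width: 0.323
grasp_force: 0.8
t: 6.28
eef_pos: [0.4867, -0.2307, 0.145]
tool_rot: [-0.0, -0.095, 0.996, 0.0]
contact_force: [0.7, 0.8, 0.8]
gripper_width: 0.329
grasp_force: 0.0
[ 0.12955928  0.36311448  0.24353793  1.97704884 -0.11813863  0.8155616
  2.19945989]
1020 [ 0.4257533  -0.23318208  0.15057871] [ 0.61979334 -0.10003193  0.18675043]
```

View pics/t1c.png

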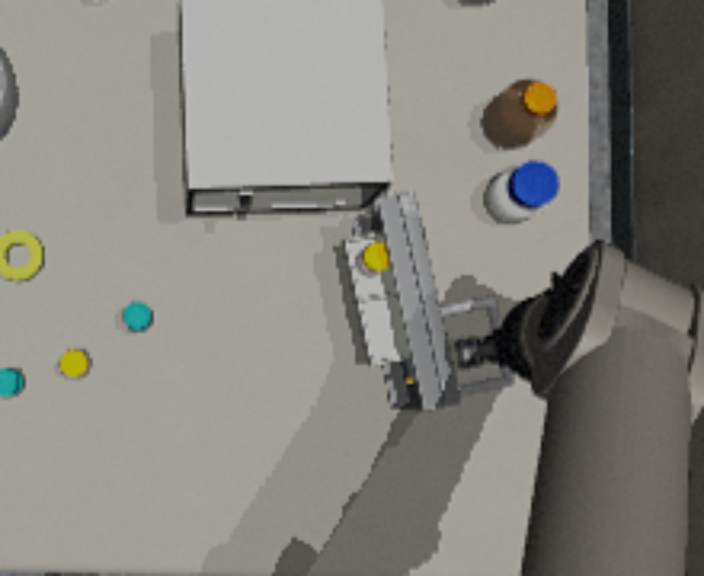

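The top view shows the door open at about 1.7 rad. The rack's pink vial is upright at crop (375,255), and the free place is at about (380,330).

```bash
C="python3 -m creep"
$C '[[-0.35,0,0,35,0,0,0],[-0.35,0,0,50,0,0,0],[-0.35,0,0,50,0,0,0],[0,0,30,0,0,0,-0.16],[0.4,-10,45,0,0,0,-0.17]]'
$C '[[0.4,-10,45,0,0,0,-0.17],[0.4,0,45,0,0,0,-0.17],[0.4,0,45,0,0,0,-0.17],[0.4,0,45,0,0,0,-0.17],[0.4,0,45,0,0,0,-0.17]]'
$C '[[0.4,0,45,0,0,0,-0.17],[0.4,0,40,0,0,0,-0.17],[0.4,-2,20,0,0,0,0],[0.4,0,0,0,0,0,0]]'
python3 - <<'E'
from h import *
save('wrist','w2'); save('top','t2'); o=get_obs(); print(o['eef_pos'],o['tool_rot'],o['q'])
im,P=cloud('wrist','w2'); I=im.astype(int)
y=(I[...,0]>140)&(I[...,2]<90)&(I[...,1]>110)&(abs(P[...,0]-.463)<.04)&(abs(P[...,1]-.176)<.04); q=P[y]
print(y.sum(),np.nanmin(q,0),np.nanmax(q,0))
t=q[q[:,2]>.057]; print('cap',cv2.minEnclosingCircle((t[:,:2]*1000).astype(np.float32)),np.median(t,0))
im,P=cloud('top','t2'); I=im.astype(int); Z=P[...,2]
B=(P[...,0]>.40)&(P[...,0]<.63)&(P[...,1]>-.28)&(P[...,1]<-.07)
y=B&(I[...,0]>140)&(I[...,2]<90)&(I[...,1]>110)&(Z>.13);q=P[y];print('rackvial',len(q),q.mean(0),np.nanmin(q,0),np.nanmax(q,0))
m=B&(Z>.174)&(Z<.19); q=P[m]; r=cv2.minAreaRect((q[:,:2]*1000).astype(np.float32)); print('doortop',r,cv2.boxPoints(r).tolist())
w=B&(I.min(-1)>150)&(Z>.08)&(Z<.125); q=P[w]; r=cv2.minAreaRect((q[:,:2]*1000).astype(np.float32)); print('rack',len(q),r,cv2.boxPoints(r).tolist())
E
```

```text
t: 6.95
eef_pos: [0.4769, -0.1555, 0.281]
tool_rot: [0.001, 0.074, 0.997, -0.0]
contact_force: [0.5, 0.7, -0.2]
gripper_width: 0.69
grasp_force: 0.0
t: 7.58
eef_pos: [0.4659, 0.0709, 0.2803]
tool_rot: [-0.0, 0.477, 0.879, 0.0]
contact_force: [0.6, -0.4, -0.1]
gripper_width: 0.696
grasp_force: 0.0
t: 8.07
eef_pos: [0.4637, 0.1758, 0.2801]
tool_rot: [-0.0, 0.615, 0.788, -0.0]
contact_force: [-0.1, -1.9, 0.2]
gripper_width: 0.694
grasp_force: 0.0
[0.46436313 0.17315295 0.28012974] [ 2.82139154e-05  6.16897066e-01  7.87043734e-01 -4.11287219e-04] [-0.52736541  0.13166471  0.0489248   1.91700708 -0.00678586  1.0938113
 -0.23453538]
2 [0.45260635 0.18386268 0.04060891] [0.46809641 0.18824451 0.04321234]
cap ((0.0, 0.0), 0.0) [nan nan nan]
rackvial 53 [ 0.56236681 -0.11075708  0.1528532 ] [ 0.45152499 -0.14079285  0.14647387] [ 0.57932002 -0.09988029  0.16067527]
doortop ((539.232421875, -161.53042602539062), (214.63601684570312, 89.44282531738281), 16.867521286010742) [[423.5550537109375, -149.87237548828125], [449.5078125, -235.46722412109375], [654.9097900390625, -173.1884765625], [628.95703125, -87.5936279296875]]
rack 263 ((530.5360717773438, -113.55349731445312), (123.39685821533203, 29.880754470825195), 12.762025833129883) [[467.0614929199219, -112.61152648925781], [473.6622009277344, -141.7541046142578], [594.0106201171875, -114.49546813964844], [587.409912109375, -85.35289001464844]]
  return _methods._mean(a, axis=axis, dtype=dtype,
  ret = um.true_divide(
```

```bash
C="python3 -m creep"
$C '[[0.4,0,1,-60,0,0,0],[0.4,0,0,-60,0,0,0],[0.4,0,0,-60,0,0,0],[0.4,0,0,-50,0,0,0],[0.4,0,0,-22,0,0,0]]' 25
$C '[[0.4,0,0,-2,0,0,0],[-0.6,0,0,0,0,0,0],[-0.6,0,0,0,0,0,0],[-0.6,0,0,0,0,0,0],[-0.6,0,0,0,0,0,0]]' 25
```

```text
t: 8.8
eef_pos: [0.4633, 0.1725, 0.0258]
tool_rot: [-0.0, 0.618, 0.787, -0.002]
contact_force: [-0.8, 0.3, 0.6]
gripper_width: 0.697
grasp_force: 0.0
t: 9.43
eef_pos: [0.4657, 0.1752, 0.0277]
tool_rot: [0.001, 0.617, 0.787, 0.001]
contact_force: [-1.4, -1.5, 7.6]
gripper_width: 0.326
grasp_force: 25.3
```

```bash
C="python3 -m creep"
$C '[[-0.6,0,0,20,0,0,0],[-0.6,0,0,50,0,0,0],[-0.6,0,0,60,0,0,0],[-0.6,0,0,60,0,0,0],[-0.6,0,0,60,0,0,0]]'
$C '[[-0.6,5,-25,20,0,0,0],[-0.6,5,-45,0,0,0,0],[-0.6,5,-45,0,0,0,0],[-0.6,5,-45,0,0,0,0],[-0.6,5,-45,0,0,0,0]]'
$C '[[-0.6,5,-45,0,0,0,0],[-0.6,5,-45,0,0,0,0],[-0.6,0,-45,0,0,0,0],[-0.6,0,-30,0,0,0,0],[-0.6,0,0,0,0,0,0]]'
python3 - <<'E'
from h import *
save('wrist','w3'); o=get_obs(); print(o['eef_pos'],o['tool_rot'],o['gripper_width'])
E
```

```text
t: 10.05
eef_pos: [0.4642, 0.1749, 0.279]
tool_rot: [0.0, 0.617, 0.787, 0.001]
contact_force: [1.5, 0.2, -0.6]
gripper_width: 0.328
grasp_force: 24.9
t: 10.68
eef_pos: [0.4894, -0.0313, 0.2969]
tool_rot: [0.0, 0.616, 0.787, 0.001]
contact_force: [0.2, 0.7, -0.7]
gripper_width: 0.328
grasp_force: 24.9
t: 11.3
eef_pos: [0.4988, -0.1976, 0.2967]
tool_rot: [0.0, 0.618, 0.786, -0.0]
contact_force: [-0.1, 0.5, -1.0]
gripper_width: 0.327
grasp_force: 24.9
[ 0.49921904 -0.19556718  0.29656377] [6.72185801e-05 6.17435088e-01 7.86621800e-01 2.25074588e-04] 0.33265620229302423
```

View pics/w3.png

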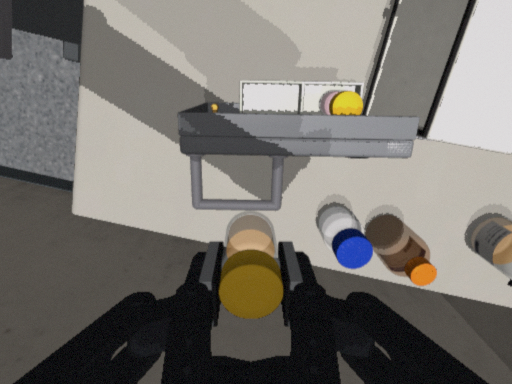

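The wrist view shows the vial upright in the fingers at (250,270). The empty place is at columns 243–300, rows 82–112, and the pink rack vial's cap is at (347,104).

Run:
```python
from h import *
im,P=cloud('wrist','w3')
for c in((271,97),(271,104),(250,95),(295,95),(271,82),(242,95),(301,95),(271,122),(347,104)): print(c,im[c[1],c[0]],P[c[1],c[0]].round(4))
X,Y,Z=P[...,0],P[...,1],P[...,2]
v,u=np.mgrid[:384,:512]
reg=(u>232)&(u<310)&(v>74)&(v<115)
w=reg&(Z>.100)&(Z<.118); f=reg&(abs(Z-.092)<.005)
for n,m in(('walls',w),('floor',f)):
    q=P[m]; r=cv2.minAreaRect((q[:,:2]*1000).astype(np.float32)); print(n,len(q),np.median(q[:,2]),r)
dt=(v>108)&(v<135)&(u>185)&(u<410)&(abs(Z-.18)<.004); q=P[dt]
r=cv2.minAreaRect((q[:,:2]*1000).astype(np.float32)); print('doortop',len(q),r,cv2.boxPoints(r).round(1).tolist())
# inner-face edge line: per column first door top pixel
e=[]
for c in range(190,320,3):
    k=np.where(dt[:,c])[0]
    if len(k): e.append(P[k[0],c])
e=np.array(e); c=np.polyfit(e[:,0],e[:,1],1); print('inner edge',c,np.arctan(c[0]),(e[:,1]-np.polyval(c,e[:,0])).std(),e[0],e[-1])
I=im.astype(int); y=(I[...,0]>150)&(I[...,2]<90)&(v<120)&(u>320)&(u<370)&(Z>.145); print('rv',cv2.minEnclosingCircle((P[y][:,:2]*1000).astype(np.float32)))
for row in (90,95,100): print(row,[(c,round(float(Z[row,c]),3)) for c in list(range(236,250))+list(range(295,308))])
print([(r,Z[r,271].round(3),Y[r,271].round(4)) for r in range(76,116)])
```

```text
(271, 97) [223 221 221] [ 0.5025 -0.1216  0.0929]
(271, 104) [222 220 219] [ 0.5043 -0.1286  0.0924]
(250, 95) [222 220 220] [ 0.4802 -0.1249  0.0913]
(295, 95) [223 221 218] [ 0.5269 -0.1137  0.0917]
(271, 82) [189 188 180] [ 0.4976 -0.1075  0.1095]
(242, 95) [118 119 114] [ 0.4722 -0.1264  0.1106]
(301, 95) [157 157 153] [ 0.5305 -0.1124  0.1087]
(271, 122) [137 136 141] [ 0.5015 -0.1393  0.1797]
(347, 104) [221 209  52] [ 0.5655 -0.1106  0.153 ]
walls 456 0.10966136098775014 ((504.3645324707031, -120.96448516845703), (69.29792022705078, 32.6972770690918), 12.747286796569824)
floor 1862 0.09210249101706644 ((508.8523254394531, -122.23125457763672), (72.34187316894531, 30.983675003051758), 12.494767189025879)
doortop 4543 ((523.941650390625, -136.42919921875), (185.74183654785156, 17.794387817382812), 12.636378288269043) [[431.3999938964844, -148.10000610351562], [435.29998779296875, -165.39999389648438], [616.5, -124.80000305175781], [612.5999755859375, -107.4000015258789]]
inner edge [ 0.22154462 -0.24396562] 0.21802313439188906 0.00019974036765430387 [ 0.43581349 -0.14764907  0.1
[... 2390 characters left out ...]
101, np.float64(0.092), np.float64(-0.1256)), (102, np.float64(0.093), np.float64(-0.1266)), (103, np.float64(0.09), np.float64(-0.1277)), (104, np.float64(0.092), np.float64(-0.1286)), (105, np.float64(0.091), np.float64(-0.1296)), (106, np.float64(0.092), np.float64(-0.1306)), (107, np.float64(0.092), np.float64(-0.1316)), (108, np.float64(0.092), np.float64(-0.1326)), (109, np.float64(0.092), np.float64(-0.1337)), (110, np.float64(0.093), np.float64(-0.1346)), (111, np.float64(0.091), np.float64(-0.1357)), (112, np.float64(0.092), np.float64(-0.1367)), (113, np.float64(0.093), np.float64(-0.1377)), (114, np.float64(0.18), np.float64(-0.1331)), (115, np.float64(0.18), np.float64(-0.1338))]
```

Run:
```python
from h import *
im,P=cloud('wrist','w3')
n=np.array([-.216,.976])
for c in(230,271,320): print(c,[(r,round(float(P[r,c,2])*1000),round(float(P[r,c,:2]@n*1000),1),int(im[r,c].mean())) for r in range(78,162,2)])
o=np.load('pics/w3.npz'); print(o['p'],o['q'])
```

```text
230 [(78, -1, -206.9, 162), (80, 0, -209.4, 160), (82, -1, -211.9, 162), (84, 0, -214.5, 160), (86, 1, -217.0, 160), (88, 0, -219.5, 161), (90, -1, -222.1, 159), (92, -1, -224.6, 161), (94, 0, -227.2, 160), (96, -1, -229.8, 162), (98, 1, -232.3, 161), (100, 0, -234.9, 162), (102, 2, -237.5, 140), (104, 13, -239.5, 68), (106, 14, -242.0, 71), (108, 12, -244.6, 69), (110, 12, -247.2, 68), (112, 12, -249.8, 75), (114, 180, -238.5, 135), (116, 180, -240.0, 142), (118, 180, -241.7, 139), (120, 179, -243.4, 90), (122, 180, -244.8, 80), (124, 181, -246.4, 69), (126, 180, -248.0, 69), (128, 180, -249.7, 70), (130, 180, -251.4, 69), (132, 181, -252.9, 70), (134, 179, -254.8, 69), (136, 180, -256.3, 62), (138, 181, -257.8, 66), (140, 181, -259.5, 70), (142, 181, -261.1, 70), (144, 179, -263.0, 66), (146, 180, -264.6, 69), (148, 180, -266.3, 69), (150, 179, -268.1, 65), (152, 180, -269.7, 60), (154, 180, -271.5, 72), (156, 0, -312.2, 112), (158, 0, -315.0, 112), (160, -1, -318.2, 112)]
271 [(78, 0, -205.9, 157), (80, 1, -208.4, 171), (82, 109, -212.4, 185), (84, 91, -214.2, 168), (86, 91, -216.
[... 1333 characters left out ...]
), (114, 92, -243.9, 116), (116, 180, -238.6, 151), (118, 181, -240.2, 153), (120, 181, -241.8, 153), (122, 179, -243.5, 150), (124, 180, -245.1, 153), (126, 180, -246.7, 151), (128, 179, -248.4, 146), (130, 179, -250.1, 129), (132, 180, -251.5, 129), (134, 180, -253.2, 130), (136, 180, -254.9, 128), (138, 178, -256.7, 85), (140, 179, -258.3, 117), (142, 180, -259.7, 134), (144, 179, -261.6, 136), (146, 179, -263.3, 134), (148, 180, -264.8, 132), (150, 180, -266.5, 129), (152, 180, -268.3, 125), (154, 179, -270.1, 97), (156, 179, -271.9, 132), (158, 1, -312.5, 184), (160, -1, -315.8, 186)]
[ 0.4988012  -0.19764968  0.29673594] [ 4.68456072e-04  6.18479652e-01  7.85800660e-01 -1.50036067e-04]
```

Run:
```python
import cv2
im=cv2.imread('pics/w3.png'); cv2.imwrite('pics/w3c.png',cv2.resize(im[70:170,170:430],None,fx=3,fy=3,interpolation=cv2.INTER_CUBIC))
```

```text
(no output)
```

View pics/w3c.png

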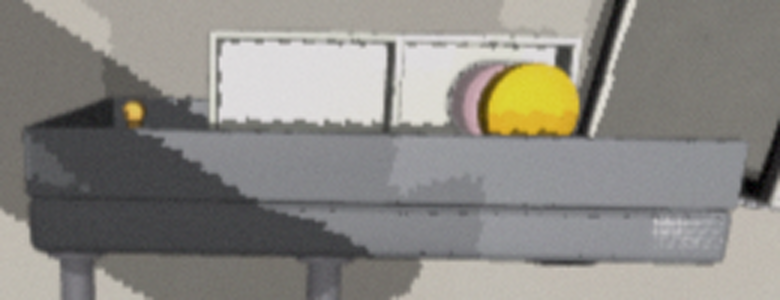

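The crop shows the door top as two bands split by a seam at about row 136. The inner band may overhang the rack, so I'll check its profile before placing.

Run:
```python
from h import *
n=np.array([-.216,.976]); d=np.array([.976,.216])
im,P=cloud('wrist','w3')
print('bar',[(r,round(float(P[r,240,2])*1000),round(float(P[r,240,:2]@n*1000),1)) for r in range(194,214,2)])
for src,f in(('top','t2'),('wrist','w3')):
    im,P=cloud(src,f); s=P[...,:2]@d; q=P[...,:2]@n; Z=P[...,2]
    s0=.622*.976-.125*.216; a=s0-s
    for lo,hi in((.01,.035),(.04,.07),(.09,.14),(.15,.17),(.178,.2)):
        print(src,'a',lo,hi)
        for z0 in(.01,.04,.08,.1,.13,.15,.165,.172):
            z1={.01:.04,.04:.08,.08:.1,.1:.13,.13:.15,.15:.165,.165:.172,.172:.19}[z0]
            m=(a>lo)&(a<hi)&(Z>z0)&(Z<z1)&(q>-.29)&(q<-.18)
            if m.sum()>3: print('  z',z0,m.sum(),np.round(np.percentile(q[m]*1000,[0,10,50,90,100]),1))
```

```text
bar [(194, 1, -369.5), (196, 1, -372.7), (198, 0, -376.1), (200, 167, -317.7), (202, 170, -318.6), (204, 170, -320.3), (206, 172, -321.7), (208, 170, -324.2), (210, 169, -327.0), (212, 1, -398.3)]
top a 0.01 0.035
  z 0.01 12 [-256.4 -256.2 -248.  -240.2 -239. ]
  z 0.04 5 [-256.6 -256.4 -255.9 -255.1 -255.1]
  z 0.08 28 [-253.  -249.4 -231.9 -217.6 -210.4]
  z 0.1 20 [-248.1 -244.6 -223.8 -210.8 -209.5]
  z 0.172 100 [-271.7 -267.8 -253.6 -239.6 -236.9]
top a 0.04 0.07
  z 0.08 44 [-252.9 -248.9 -225.5 -211.7 -209.2]
  z 0.1 28 [-230.1 -221.7 -217.4 -210.3 -209.4]
  z 0.13 22 [-240.3 -235.6 -222.8 -218.5 -217.3]
  z 0.15 50 [-241.5 -238.9 -230.7 -222.2 -218.8]
  z 0.172 122 [-273.1 -267.8 -253.6 -240.2 -237. ]
top a 0.09 0.14
  z 0.08 201 [-252.9 -249.2 -233.5 -218.  -209.6]
  z 0.1 24 [-213.1 -211.9 -210.4 -209.8 -209.4]
  z 0.165 10 [-288.2 -287.4 -282.6 -278.6 -278.3]
  z 0.172 214 [-287.2 -269.5 -255.  -240.3 -235.8]
top a 0.15 0.17
  z 0.01 42 [-262.3 -258.3 -250.2 -239.4 -237.6]
  z 0.04 7 [-261.7 -261.2 -259.7 -256.7 -256.2]
  z 0.15 5 [-238.8 -237.5 -234.9 -232.4 -232.2]
  z
[... 799 characters left out ...]
3 -211.1 -210.7]
  z 0.165 165 [-289.9 -288.4 -283.  -277.3 -274.2]
  z 0.172 2548 [-289.5 -269.  -254.5 -240.8 -237.6]
wrist a 0.15 0.17
  z 0.01 133 [-249.9 -248.6 -243.4 -238.5 -238. ]
  z 0.15 40 [-239.2 -238.4 -235.2 -232.7 -231.9]
  z 0.172 1022 [-272.1 -268.1 -253.9 -240.8 -237.6]
wrist a 0.178 0.2
  z 0.01 96 [-250.3 -249.  -243.8 -238.6 -237.7]
  z 0.04 45 [-247.8 -245.9 -242.  -238.2 -237.8]
  z 0.08 21 [-244.8 -243.8 -241.1 -238.1 -237.7]
  z 0.1 31 [-243.4 -242.4 -240.  -237.9 -237.8]
  z 0.13 17 [-241.2 -240.6 -239.2 -237.9 -237.8]
  z 0.15 8 [-281.7 -251.7 -238.2 -237.7 -237.7]
  z 0.165 175 [-290.  -288.5 -282.9 -277.2 -237.6]
  z 0.172 987 [-289.8 -269.6 -254.5 -240.9 -237.6]
```

The door is a pan with an 18 mm rim. The top rim overhangs the rack, so straight fingers and a straight-down vial won't go in. I'll set the vial down on a clear spot and regrip it with the tool tilted 30° so the fingers can reach in under the rim.

```bash
C="python3 -m creep"
$C '[[-0.6,-4,45,0,0,0,-0.02],[-0.6,-4,45,0,0,0,0],[-0.6,-4,45,0,0,0,0],[-0.6,-4,45,-40,0,0,0],[-0.6,-4,27,-60,0,0,0]]'
$C '[[-0.6,0,0,-60,0,0,0],[-0.6,0,0,-60,0,0,0],[-0.6,0,0,-35,0,0,0],[-0.6,0,0,-8,0,0,0],[-0.6,0,0,0,0,0,0]]'
```

```text
t: 11.98
eef_pos: [0.4807, 0.0153, 0.2001]
tool_rot: [0.001, 0.622, 0.783, 0.003]
contact_force: [1.1, -1.3, -0.8]
gripper_width: 0.325
grasp_force: 24.9
t: 12.6
eef_pos: [0.4802, 0.0115, 0.037]
tool_rot: [-0.0, 0.624, 0.781, 0.0]
contact_force: [-0.2, -0.8, -0.2]
gripper_width: 0.334
grasp_force: 24.9
```

```bash
C="python3 -m creep"
$C '[[-0.6,0,0,-4,0,0,0],[-0.6,0,0,-3,0,0,0],[-0.6,0,0,-2,0,0,0],[-0.6,0,0,0,0,0,0]]'
$C '[[-0.45,0,0,0,0,0,0],[-0.1,0,0,0,0,0,0],[0.3,0,0,0,0,0,0],[0.4,0,0,0,0,0,0]]'
```

```text
t: 13.1
eef_pos: [0.4802, 0.0107, 0.0277]
tool_rot: [0.0, 0.624, 0.781, 0.0]
contact_force: [0.4, -0.7, 2.7]
gripper_width: 0.328
grasp_force: 25.1
t: 13.6
eef_pos: [0.4797, 0.0106, 0.0273]
tool_rot: [-0.0, 0.624, 0.781, -0.0]
contact_force: [0.8, -0.2, 0.2]
gripper_width: 0.698
grasp_force: 0.0
```

```bash
C="python3 -m creep"
$C '[[0.4,0,0,40,0,0,0],[0.4,0,0,50,0,0,0],[0.4,0,0,40,-0.171,-0.038,0],[0.4,0,0,0,-0.171,-0.038,0],[0.4,0,0,0,-0.171,-0.038,0]]'
$C '[[0.4,0,0,0,0,0,0]]'
python3 - <<'E'
from h import *
save('top','t3'); o=get_obs(); q=o['tool_rot']; M=R.from_quat([q[1],q[2],q[3],q[0]]).as_matrix(); print(o['eef_pos'],'\n',M.round(3),o['q'].round(2))
im,P=cloud('top','t3'); I=im.astype(int); Z=P[...,2]
y=(I[...,0]>130)&(I[...,2]<90)&(I[...,1]>100)&(abs(P[...,0]-.48)<.05)&(abs(P[...,1]-.012)<.05)&(Z>.04)&(Z<.08); print(y.sum(),P[y].mean(0),P[y].min(0),P[y].max(0))
# scene too
save('scene','s3'); im,P=cloud('scene','s3'); I=im.astype(int); Z=P[...,2]
y=(I[...,0]>130)&(I[...,2]<90)&(I[...,1]>100)&(abs(P[...,0]-.48)<.05)&(abs(P[...,1]-.012)<.05)&(Z>.04)&(Z<.08); print(y.sum(),P[y].mean(0),P[y].min(0),P[y].max(0))
E
```

```text
t: 14.22
eef_pos: [0.4806, 0.0112, 0.1571]
tool_rot: [0.202, 0.604, 0.754, -0.161]
contact_force: [0.1, 0.2, -1.1]
gripper_width: 0.7
grasp_force: 0.0
t: 14.35
eef_pos: [0.4791, 0.0147, 0.1546]
tool_rot: [0.2, 0.6, 0.758, -0.161]
contact_force: [-0.1, 0.2, -0.8]
gripper_width: 0.697
grasp_force: 0.0
[0.47915995 0.0125022  0.15502609] 
 [[-0.197  0.975  0.107]
 [ 0.846  0.224 -0.483]
 [-0.495 -0.005 -0.869]] [-0.8   0.33  0.36  2.15  0.51  0.88 -0.59]
57 [0.4793023  0.01212406 0.0603819 ] [ 4.67886162e-01 -1.97336447e-04  5.33089304e-02] [0.4903978  0.02534917 0.0676285 ]
91 [0.47442136 0.00873894 0.05839658] [ 0.46421347 -0.00202712  0.04593751] [0.49226453 0.0230561  0.06388136]
```

```bash
C="python3 -m creep"
$C '[[0.4,2,-10,-30,0,0,0],[0.4,0,0,-45,0,0,0],[0.4,0,0,-35,0,0,0],[0.4,0,0,-14,0,0,0],[0.4,0,0,0,0,0,0]]'
$C '[[-0.6,0,0,0,0,0,0],[-0.6,0,0,0,0,0,0],[-0.6,0,0,0,0,0,0],[-0.6,0,0,0,0,0,0]]' 25
$C '[[-0.6,0,0,10,0,0,0],[-0.6,0,0,30,0,0,0],[-0.6,0,0,50,0,0,0],[-0.6,0,0,60,0,0,0],[-0.6,0,0,60,0,0,0]]'
python3 - <<'E'
from h import *
save('wrist','w4'); o=get_obs(); q=o['tool_rot']; M=R.from_quat([q[1],q[2],q[3],q[0]]).as_matrix(); print(o['eef_pos'],'\n',M.round(3),o['q'].round(2))
E
```

```text
t: 15.08
eef_pos: [0.4815, -0.0005, 0.0318]
tool_rot: [0.199, 0.604, 0.754, -0.162]
contact_force: [0.7, -0.1, -0.2]
gripper_width: 0.701
grasp_force: 0.0
t: 15.58
eef_pos: [0.4824, 0.0009, 0.0328]
tool_rot: [0.2, 0.604, 0.755, -0.161]
contact_force: [-0.3, 0.8, 7.3]
gripper_width: 0.329
grasp_force: 25.2
t: 16.2
eef_pos: [0.4809, 0.0005, 0.2441]
tool_rot: [0.199, 0.604, 0.755, -0.161]
contact_force: [1.1, 1.5, -0.9]
gripper_width: 0.332
grasp_force: 24.8
[0.48430664 0.00090241 0.25089938] 
 [[-0.187  0.976  0.114]
 [ 0.85   0.219 -0.479]
 [-0.493  0.007 -0.87 ]] [-0.8   0.17  0.37  2.07  0.51  1.08 -0.49]
```

View pics/w4.png

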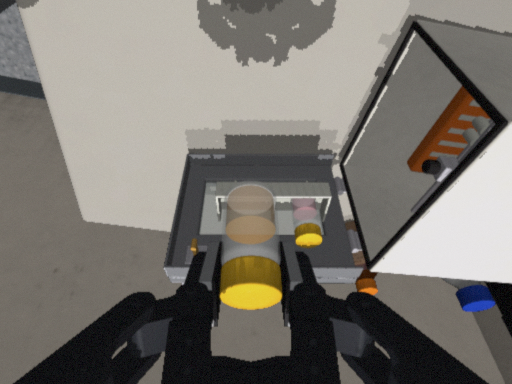

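The wrist view shows the vial gripped in the tilted fingers at (250,245). The door's inside is visible, with the free place behind the vial and the rack vial upright at (308,225).

```bash
C="python3 -m creep"
$C '[[-0.6,5,-30,0,-0.1,-0.0225,0],[-0.6,5,-35,0,-0.1,-0.0225,0],[-0.6,5,-35,-10,0,0,0],[-0.6,2,-13,-6,0,0,0],[-0.6,0,0,0,0,0,0]]'
cat > st.py <<'E'
from h import *
o=get_obs(); q=o['tool_rot']; M=R.from_quat([q[1],q[2],q[3],q[0]]).as_matrix(); p=o['eef_pos']
print(p.round(4),'d',round(p[0]*.976+p[1]*.216,4),'n',round(-p[0]*.216+p[1]*.976,4)); print(M.round(3),o['q'].round(2))
E
python3 st.py
```

```text
t: 16.88
eef_pos: [0.498, -0.1128, 0.2257]
tool_rot: [0.275, 0.585, 0.73, -0.222]
contact_force: [-0.3, 0.2, -0.3]
gripper_width: 0.327
grasp_force: 24.9
[ 0.498  -0.1128  0.2257] d 0.4617 n -0.2177
[[-0.165  0.976  0.141]
 [ 0.731  0.217 -0.646]
 [-0.662 -0.003 -0.75 ]] [-0.74  0.26  0.45  2.16  0.76  0.97 -0.59]
```

```bash
C="python3 -m creep"
$C '[[-0.6,3,-5,-20,0,0,0],[-0.6,1,-5,-20,0,0,0],[-0.6,1,-4,-18,0,0,0],[-0.6,0.5,-3,-15,0,0,0],[-0.6,0,0,0,0,0,0]]'
python3 st.py
$C '[[-0.6,0.5,-2,-10,0,0,0],[-0.6,0.3,-1.5,-8,0,0,0],[-0.6,0,0,0,0,0,0]]'
python3 st.py
```

```text
t: 17.5
eef_pos: [0.5039, -0.1288, 0.1522]
tool_rot: [0.275, 0.584, 0.731, -0.223]
contact_force: [0.0, 0.2, 0.1]
gripper_width: 0.327
grasp_force: 24.9
[ 0.5039 -0.1288  0.1522] d 0.464 n -0.2345
[[-0.168  0.976  0.142]
 [ 0.73   0.22  -0.647]
 [-0.662 -0.004 -0.749]] [-0.69  0.41  0.46  2.2   0.82  0.79 -0.69]
t: 17.88
eef_pos: [0.5046, -0.133, 0.1343]
tool_rot: [0.275, 0.584, 0.731, -0.223]
contact_force: [0.0, -0.3, -0.7]
gripper_width: 0.329
grasp_force: 24.9
[ 0.5046 -0.133   0.1343] d 0.4638 n -0.2388
[[-0.167  0.976  0.142]
 [ 0.731  0.219 -0.647]
 [-0.662 -0.004 -0.749]] [-0.68  0.45  0.46  2.21  0.84  0.75 -0.73]
```

```bash
C="python3 -m creep"
$C '[[-0.6,0.2,-1.2,-1.5,0.05,0.0113,0],[-0.6,0.2,-1.2,-1.5,0.05,0.0113,0],[-0.6,0.2,-1.2,-1.5,0.05,0.0113,0],[-0.6,0,-1,-1.5,0.05,0.0113,0],[-0.6,0,0,0,0,0,0]]'
python3 st.py
$C '[[-0.6,0,0,-1.5,0,0,0],[-0.6,0,0,-1,0,0,0],[-0.6,0,0,0,0,0,0]]'
python3 st.py
```

```text
t: 18.5
eef_pos: [0.5056, -0.1385, 0.1294]
tool_rot: [0.2, 0.604, 0.754, -0.161]
contact_force: [1.2, 0.4, -0.6]
gripper_width: 0.332
grasp_force: 24.9
[ 0.5056 -0.1385  0.1294] d 0.4635 n -0.2444
[[-0.19   0.976  0.106]
 [ 0.847  0.217 -0.484]
 [-0.496 -0.002 -0.868]] [-0.5   0.38  0.39  2.18  0.63  0.67 -0.43]
t: 18.88
eef_pos: [0.5054, -0.1369, 0.1259]
tool_rot: [0.199, 0.603, 0.755, -0.162]
contact_force: [0.3, 0.2, -0.6]
gripper_width: 0.332
grasp_force: 24.9
[ 0.5054 -0.1369  0.1259] d 0.4637 n -0.2428
[[-0.194  0.975  0.106]
 [ 0.847  0.221 -0.484]
 [-0.496 -0.004 -0.868]] [-0.5   0.38  0.39  2.18  0.64  0.67 -0.43]
```

```bash
C="python3 -m creep"
$C '[[-0.6,0,0,-1,0,0,0],[-0.6,0,0,0,0,0,0]]'
$C '[[-0.6,0,0,-0.8,0,0,0],[-0.6,0,0,0,0,0,0]]'
$C '[[-0.6,0,0,-0.8,0,0,0],[-0.6,0,0,0,0,0,0]]'
```

```text
t: 19.12
eef_pos: [0.5054, -0.1373, 0.1251]
tool_rot: [0.199, 0.603, 0.755, -0.161]
contact_force: [-0.3, 1.0, -0.6]
gripper_width: 0.328
grasp_force: 24.9
t: 19.38
eef_pos: [0.5056, -0.1377, 0.1248]
tool_rot: [0.199, 0.604, 0.755, -0.162]
contact_force: [-1.2, -0.4, 4.5]
gripper_width: 0.324
grasp_force: 25.4
t: 19.62
eef_pos: [0.5057, -0.1384, 0.1247]
tool_rot: [0.2, 0.604, 0.755, -0.162]
contact_force: [-3.2, 0.7, 13.1]
gripper_width: 0.331
grasp_force: 26.0
```

```bash
C="python3 -m creep"
$C '[[-0.55,0,0,1,0,0,0],[-0.28,0,0,0,0,0,0],[-0.15,0,0,0,0,0,0],[-0.1,0,0,0,0,0,0],[-0.1,0,0,0,0,0,0]]'
$C '[[-0.1,-1.5,7,12,0,0,0],[-0.1,-3,14,25,0,0,0],[-0.1,-6,25,45,0,0,0],[-0.1,-6,25,45,0,0,0],[-0.1,0,0,0,0,0,0]]'
python3 - <<'E'
from h import *
save('wrist','w5')
E
```

```text
t: 20.25
eef_pos: [0.5054, -0.1373, 0.1245]
tool_rot: [0.199, 0.603, 0.755, -0.161]
contact_force: [-0.5, -0.2, -0.5]
gripper_width: 0.452
grasp_force: 0.0
t: 20.88
eef_pos: [0.4911, -0.0634, 0.2551]
tool_rot: [0.201, 0.603, 0.756, -0.157]
contact_force: [0.4, -0.3, -0.5]
gripper_width: 0.449
grasp_force: 0.0
```

View pics/w5.png

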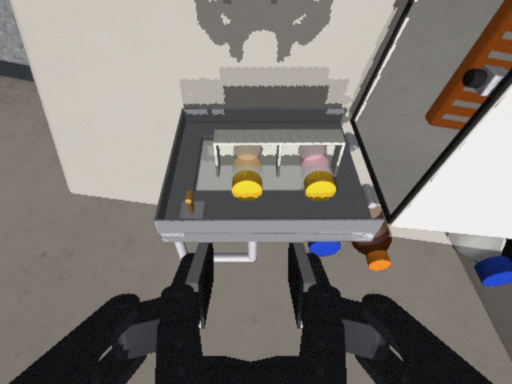

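Both vials stand upright in the rack, with caps at (247,188) and (320,188). Next I'll go back to the pull with the tool vertical.

```bash
C="python3 -m creep"
$C '[[-0.1,0,0,30,0.171,0.038,0],[-0.1,0,-15,10,0.171,0.038,0],[-0.1,0,-25,0,0.171,0.038,0],[-0.1,0,-25,0,0,0,0.175],[-0.1,0,-25,0,0,0,0.175]]'
$C '[[-0.1,0,-25,0,0,0,0.175],[-0.1,0,-25,0,0,0,0.175],[-0.1,-2,-18,0,0,0,0.175],[-0.1,0,0,0,0,0,0.175],[-0.1,0,0,0,0,0,0.175]]'
$C '[[-0.1,0,0,0,0,0,0.175],[-0.1,0,0,0,0,0,0.175],[-0.1,0,0,0,0,0,0]]'
python3 - <<'E'
from h import *
save('top','t6')
im,P=cloud('top','t6'); q=P[...,:2]@np.array([-.216,.976]); s=P[...,:2]@np.array([.976,.216]); Z=P[...,2]
m=(abs(Z-.17)<.012)&(q<-.28)&(q>-.34)&(s>.37)&(s<.49); print(m.sum(),np.percentile(q[m],[0,10,50,100]),np.percentile(s[m],[0,50,100]))
E
python3 st.py
```

```text
t: 21.55
eef_pos: [0.4876, -0.1577, 0.2903]
tool_rot: [-0.002, 0.477, 0.879, -0.001]
contact_force: [-0.1, -0.1, 0.4]
gripper_width: 0.447
grasp_force: 0.0
t: 22.18
eef_pos: [0.4856, -0.2244, 0.2901]
tool_rot: [-0.002, 0.06, 0.998, -0.001]
contact_force: [0.1, -0.1, -0.1]
gripper_width: 0.448
grasp_force: 0.0
t: 22.55
eef_pos: [0.4858, -0.224, 0.2903]
tool_rot: [-0.002, -0.112, 0.994, -0.001]
contact_force: [-0.4, -0.6, 0.1]
gripper_width: 0.452
grasp_force: 0.0
148 [-0.32858985 -0.32401054 -0.31090345 -0.28004614] [0.3896887  0.44777925 0.47336381]
[ 0.486  -0.224   0.2905] d 0.4259 n -0.3235
[[-0.975 -0.22  -0.003]
 [-0.22   0.975 -0.003]
 [ 0.003 -0.002 -1.   ]] [ 0.    0.19  0.36  1.84 -0.07  1.13  2.18]
```

```bash
C="python3 -m creep"
$C '[[-0.1,4,1,-40,0,0,0],[-0.1,0,0,-45,0,0,0],[-0.1,0,0,-40,0,0,0],[-0.1,0,0,-20,0,0,0],[-0.35,0,0,0,0,0,0]]' 20
$C '[[-0.35,-1,3,0,0,0,0],[-0.35,-0.5,3,0,0,0,0],[-0.35,-0.5,2,0,0,0,0]]'
python3 - <<'E'
import numpy as np
H=np.array([.622,-.125]);r=np.array([.488,-.2147])-H
a=-np.r_[0,.03,.08,np.arange(.16,1.80,.08)]
f=lambda t:np.array([[np.cos(t),-np.sin(t)],[np.sin(t),np.cos(t)]])@r
for i in range(1,len(a)): print(np.round((f(a[i])-f(a[i-1]))*1000,1).tolist(),round(a[i]-a[i-1],3),(f(a[i])+H).round(4),round(a[i],2))
E
```

```text
t: 23.22
eef_pos: [0.4893, -0.2223, 0.1447]
tool_rot: [-0.003, -0.112, 0.994, -0.001]
contact_force: [-0.4, -0.1, 0.1]
gripper_width: 0.322
grasp_force: 0.0
t: 23.6
eef_pos: [0.4892, -0.2143, 0.1473]
tool_rot: [0.0, -0.113, 0.994, -0.002]
contact_force: [-0.0, 1.2, 0.0]
gripper_width: 0.321
grasp_force: 0.0
[-2.6, 4.1] -0.03 [ 0.4854 -0.2106] -0.03
[-4.1, 6.9] -0.05 [ 0.4813 -0.2037] -0.08
[-5.8, 11.5] -0.08 [ 0.4754 -0.1922] -0.16
[-4.9, 11.9] -0.08 [ 0.4705 -0.1803] -0.24
[-3.9, 12.3] -0.08 [ 0.4666 -0.168 ] -0.32
[-2.9, 12.6] -0.08 [ 0.4636 -0.1554] -0.4
[-1.9, 12.8] -0.08 [ 0.4617 -0.1427] -0.48
[-0.9, 12.9] -0.08 [ 0.4608 -0.1298] -0.56
[0.1, 12.9] -0.08 [ 0.461  -0.1169] -0.64
[1.2, 12.8] -0.08 [ 0.4621 -0.1041] -0.72
[2.2, 12.7] -0.08 [ 0.4643 -0.0914] -0.8
[3.2, 12.5] -0.08 [ 0.4675 -0.0789] -0.88
[4.2, 12.2] -0.08 [ 0.4717 -0.0667] -0.96
[5.1, 11.8] -0.08 [ 0.4768 -0.0548] -1.04
[6.1, 11.4] -0.08 [ 0.4829 -0.0435] -1.12
[7.0, 10.9] -0.08 [ 0.4898 -0.0326] -1.2
[7.8, 10.3] -0.08 [ 0.4976 -0.0223] -1.28
[8.6, 9.6] -0.08 [ 0.5062 -0.0127] -1.36
[9.3, 8.9] -0.08 [ 0.5156 -0.0038] -1.44
[10.0, 8.1] -0.08 [0.5256 0.0043] -1.52
[10.6, 7.3] -0.08 [0.5363 0.0116] -1.6
[11.2, 6.4] -0.08 [0.5474 0.018 ] -1.68
[11.7, 5.5] -0.08 [0.5591 0.0235] -1.76
```

```bash
C="python3 -m creep"
$C '[[-0.35,-2.6,4.1,0,0,0,-0.03],[-0.35,-4.1,6.9,0,0,0,-0.05],[-0.35,-5.8,11.5,0,0,0,-0.08],[-0.35,-4.9,11.9,0,0,0,-0.08],[-0.35,-3.9,12.3,0,0,0,-0.08]]'
$C '[[-0.35,-2.9,12.6,0,0,0,-0.08],[-0.35,-1.9,12.8,0,0,0,-0.08],[-0.35,-0.9,12.9,0,0,0,-0.08],[-0.35,0.1,12.9,0,0,0,-0.08],[-0.35,1.2,12.8,0,0,0,-0.08]]'
$C '[[-0.35,2.2,12.7,0,0,0,-0.08],[-0.35,3.2,12.5,0,0,0,-0.08],[-0.35,4.2,12.2,0,0,0,-0.08],[-0.35,5.1,11.8,0,0,0,-0.08],[-0.35,6.1,11.4,0,0,0,-0.08]]'
$C '[[-0.35,7,10.9,0,0,0,-0.08],[-0.35,7.8,10.3,0,0,0,-0.08],[-0.35,8.6,9.6,0,0,0,-0.08],[-0.35,4.6,4.5,0,0,0,-0.04],[-0.35,0,0,0,0,0,0]]'
python3 - <<'E'
from h import *
save('top','t7'); o=get_obs(); print(o['q'].round(2))
im,P=cloud('top','t7'); m=(abs(P[...,2]-.18)<.006)&(P[...,1]<.1)&(P[...,1]>-.13)&(P[...,0]>.5)&(P[...,0]<.62); q=P[m]; r=cv2.minAreaRect((q[:,:2]*1000).astype(np.float32)); print(r,cv2.boxPoints(r).round().tolist())
E
```

```text
t: 24.22
eef_pos: [0.4673, -0.1679, 0.1468]
tool_rot: [-0.001, 0.049, 0.999, -0.002]
contact_force: [0.9, -1.9, 0.2]
gripper_width: 0.321
grasp_force: 0.6
t: 24.85
eef_pos: [0.4627, -0.1037, 0.1466]
tool_rot: [-0.001, 0.246, 0.969, -0.001]
contact_force: [0.1, -1.6, 1.5]
gripper_width: 0.322
grasp_force: 0.6
t: 25.48
eef_pos: [0.4834, -0.043, 0.1465]
tool_rot: [-0.002, 0.434, 0.901, -0.001]
contact_force: [-0.6, -1.4, 0.9]
gripper_width: 0.326
grasp_force: 0.7
t: 26.1
eef_pos: [0.5119, -0.0074, 0.1465]
tool_rot: [-0.001, 0.553, 0.833, -0.001]
contact_force: [0.7, -0.3, -0.6]
gripper_width: 0.319
grasp_force: 0.0
[-0.57  0.36  0.57  2.05 -0.26  0.81  0.55]
((584.97314453125, -31.037513732910156), (59.42533493041992, 194.4054412841797), 30.239116668701172) [[510.0, 38.0], [608.0, -130.0], [660.0, -100.0], [562.0, 68.0]]
```

```bash
C="python3 -m creep"
$C '[[-0.35,4.7,4.5,0,0,0,-0.04],[-0.35,8,6.5,0,0,0,-0.065],[-0.35,8,5.6,0,0,0,-0.06],[-0.35,4,2.6,0,0,0,-0.03],[-0.35,0,0,0,0,0,0]]'
python3 st.py
```

```text
t: 26.78
eef_pos: [0.5367, 0.0111, 0.1465]
tool_rot: [-0.001, 0.632, 0.775, -0.0]
contact_force: [-0.7, 0.7, -0.6]
gripper_width: 0.325
grasp_force: 0.0
[0.5367 0.0111 0.1465] d 0.5262 n -0.1051
[[-0.202  0.979 -0.003]
 [ 0.979  0.202  0.001]
 [ 0.001 -0.002 -1.   ]] [-0.61  0.4   0.6   2.   -0.31  0.83  0.36]
```

```bash
C="python3 -m creep"
$C '[[-0.35,2.5,1.4,0,0,0,-0.02],[-0.35,2.5,1.3,0,0,0,-0.02],[-0.35,0,0,0,0,0,0]]'
$C '[[-0.35,1.7,1,0,0,0,-0.015],[-0.35,1,0.5,0,0,0,-0.01]]'
$C '[[-0.35,1,0.5,0,0,0,-0.01],[-0.35,1,0.5,0,0,0,-0.01]]'
```

```text
t: 27.15
eef_pos: [0.5419, 0.014, 0.1465]
tool_rot: [-0.001, 0.647, 0.762, -0.0]
contact_force: [-0.3, -0.2, -0.3]
gripper_width: 0.319
grasp_force: 0.0
t: 27.4
eef_pos: [0.5444, 0.0154, 0.1465]
tool_rot: [-0.001, 0.657, 0.754, -0.0]
contact_force: [-0.3, 0.2, -0.1]
gripper_width: 0.323
grasp_force: 0.2
t: 27.65
eef_pos: [0.5463, 0.0165, 0.1464]
tool_rot: [-0.002, 0.665, 0.747, -0.0]
contact_force: [-0.1, -0.5, -0.3]
gripper_width: 0.325
grasp_force: 0.2
```

```bash
C="python3 -m creep"
$C '[[-0.35,1,0.4,0,0,0,-0.01],[-0.35,0.5,0.2,0,0,0,0]]'
$C '[[-0.35,1,0.3,0,0,0,-0.005]]'
$C '[[-0.35,1,0.3,0,0,0,-0.005]]'
```

```text
t: 27.9
eef_pos: [0.5473, 0.0169, 0.1463]
tool_rot: [-0.002, 0.668, 0.744, -0.001]
contact_force: [-2.2, -0.2, 1.7]
gripper_width: 0.325
grasp_force: 1.3
t: 28.02
eef_pos: [0.5479, 0.0171, 0.1463]
tool_rot: [-0.002, 0.67, 0.742, -0.001]
contact_force: [-3.5, -1.4, 3.0]
gripper_width: 0.325
grasp_force: 2.7
t: 28.15
eef_pos: [0.5483, 0.0173, 0.1461]
tool_rot: [-0.003, 0.672, 0.741, -0.002]
contact_force: [-6.2, -2.2, 4.2]
gripper_width: 0.324
grasp_force: 3.6
```

```bash
C="python3 -m creep"
$C '[[-0.35,1,0.2,0,0,0,0]]'
$C '[[-0.35,0.7,0.2,0,0,0,0]]'
$C '[[-0.35,0,0,0,0,0,0]]'
```

```text
t: 28.28
eef_pos: [0.5487, 0.0176, 0.1459]
tool_rot: [-0.003, 0.672, 0.741, -0.002]
contact_force: [-9.2, 0.1, 4.6]
gripper_width: 0.329
grasp_force: 4.2
t: 28.4
eef_pos: [0.5491, 0.0178, 0.1459]
tool_rot: [-0.003, 0.672, 0.741, -0.002]
contact_force: [-8.8, -0.8, 6.1]
gripper_width: 0.327
grasp_force: 4.4
t: 28.52
eef_pos: [0.5492, 0.0179, 0.1458]
tool_rot: [-0.003, 0.672, 0.741, -0.002]
contact_force: [-8.5, -0.9, 4.0]
gripper_width: 0.325
grasp_force: 4.1
```

```bash
C="python3 -m creep"
$C '[[-0.35,0.8,0.2,0,0,0,0]]'
$C '[[-0.35,0.8,0.2,0,0,0,0]]'
$C '[[-0.35,0,0,0,0,0,0]]'
```

```text
t: 28.65
eef_pos: [0.5498, 0.0182, 0.1458]
tool_rot: [-0.004, 0.672, 0.741, -0.002]
contact_force: [-8.1, -0.6, 5.4]
gripper_width: 0.327
grasp_force: 4.2
t: 28.78
eef_pos: [0.551, 0.0189, 0.1459]
tool_rot: [-0.004, 0.672, 0.741, -0.002]
contact_force: [-5.3, 2.3, 3.3]
gripper_width: 0.328
grasp_force: 2.8
t: 28.9
eef_pos: [0.553, 0.0191, 0.1462]
tool_rot: [-0.002, 0.672, 0.741, -0.0]
contact_force: [0.2, 0.6, 0.3]
gripper_width: 0.324
grasp_force: 0.0
```

The force rose to 9 N and then dropped to zero, which means the catch snapped. I'll centre the fingers around the bar, lift clear, and compare the door with the first picture.

```bash
C="python3 -m creep"
$C '[[-0.35,-4,0,0,0,0,0],[-0.1,-6,0,0,0,0,0],[-0.1,0,0,0,0,0,0]]'
$C '[[-0.1,0,0,30,0,0,0],[-0.1,0,0,50,0,0,0],[0,0,0,50,0,0,0],[0,-15,62,20,0,0,0],[0,-15,62,0,0,0,0]]'
$C '[[0,-15,62,0,0,0,0],[0,-15,62,0,0,0,0],[0,0,0,0,0,0,0]]'
python3 - <<'E'
from h import *
b,_=save('top','t8'); s,_=save('scene','s8')
A=np.load('pics/t0.npz')['im']; S0=np.load('pics/s0.npz')['im']
def sub(a,b,w):
    g=lambda x:cv2.cvtColor(x,cv2.COLOR_RGB2GRAY)[w].astype(np.float32)
    return cv2.phaseCorrelate(g(a),g(b))
print('top door', sub(A,b,np.s_[176:212,254:328]),'roof',sub(A,b,np.s_[108:140,250:330]))
print('scene pull',sub(S0,s,np.s_[172:240,256:345]),'rest',sub(S0,s,np.s_[180:265,385:425]))
for f in('t0','t8'):
    im,P=cloud('top',f); print(f,[P[r,c,:1].round(4).tolist() for r,c in((206,265),(206,272),(206,285),(184,265),(184,300))])
cv2.imwrite('pics/fin.png',np.hstack([cv2.resize(S0[120:280,160:440,::-1],(400,230)),cv2.resize(s[120:280,160:440,::-1],(400,230))]))
E
```

```text
t: 29.28
eef_pos: [0.5427, 0.0183, 0.1465]
tool_rot: [-0.002, 0.672, 0.741, -0.0]
contact_force: [0.3, 0.7, -0.1]
gripper_width: 0.453
grasp_force: 0.0
t: 29.9
eef_pos: [0.5155, 0.138, 0.2975]
tool_rot: [-0.001, 0.673, 0.74, 0.002]
contact_force: [0.7, 0.2, -0.9]
gripper_width: 0.499
grasp_force: 0.0
t: 30.28
eef_pos: [0.4827, 0.2649, 0.2947]
tool_rot: [-0.002, 0.668, 0.744, -0.0]
contact_force: [0.5, -0.2, 0.3]
gripper_width: 0.501
grasp_force: 0.0
top door ((0.5399312304199881, -0.025189683393882945), 0.9783226943899084) roof ((-0.04724513338820202, -0.027355763970220437), 1.0112640786916018)
scene pull ((0.012616042843603736, -0.03601407425819758), 0.985321154712159) rest ((-0.009944100332329953, -0.015066444863208517), 1.0080886283185746)
t0 [[0.5434], [0.5435], [0.5445], [0.6071], [0.6097]]
t8 [[0.5429], [0.5438], [0.545], [0.6067], [0.6095]]
```

View pics/fin.png

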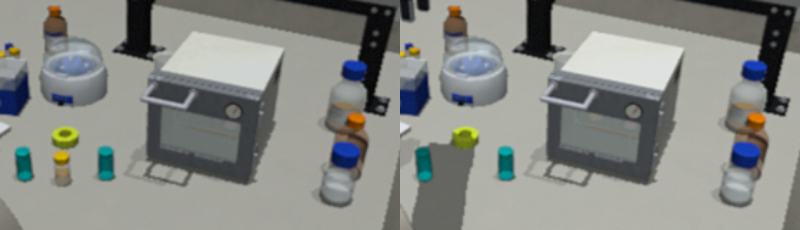

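The before and after views match. The door and pull moved by less than 0.05 px, and the bystanders are where they were. The vial's bench spot at (62,168) is now empty.

Run:
```python
from h import *
for f in('s0','s8'):
    im,P=cloud('scene',f); I=im.astype(int); v,u=np.mgrid[:384,:512]
    for lo,hi in((165,190),(222,248)):
        m=(u>lo)&(u<hi)&(v>215)&(v<250)&(I[...,1]-I[...,0]>40); print(f,lo,np.nanmedian(P[m],0).round(3),np.nanmax(P[m][:,2]).round(3),u[m].mean().round(1),v[m].mean().round(1))
print(hand_in())
```

```text
s0 165 [0.434 0.237 0.04 ] 0.064 176.2 233.4
s0 222 [0.503 0.108 0.042] 0.064 233.7 233.0
s8 165 [0.434 0.236 0.038] 0.064 176.4 234.0
s8 222 [0.503 0.108 0.042] 0.064 233.7 232.9
the job is handed in; nothing more can be done
None
```

The vial stands upright in the door rack's free place beside the other vial, the door is shut with its catch snapped, nothing else moved, and the job is handed in (no verdict was returned).

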